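Count along the card rail and push the bin into the third bay

ROBOT

A 6-joint arm with a two-finger parallel gripper is mounted at the origin on the work surface. World frame = base frame: x ahead of the robot, y to its left, z up, the work surface at z = 0. Lengths are in m, angles in rad, forces in N, time in s.
With the tool pointing down it reaches from about 0.3 to 0.775 m from the base axis. Payload 14.6 kg.
Tool frame: the origin (TCP) lies at the centre of the arm's flange, where the gripper is bolted on; the fingertips stand 199 mm ahead of it and the grasp point (between the pads) lies 180 mm ahead of it (env.tcp_to_tips is the distance from the TCP to the fingertips, in m); z points along the fingers, y is the line along which they close (so a half turn about z gives the same grasp; the last joint's range is limited). The gripper opens to 94 mm and grips with 3 to 60 N. Pads are 16 mm wide; open, the fingers measure 119 mm over their backs; the gripper's body (75 mm by 177 mm) begins 78 mm behind the grasp point.
Start: joints at [1.073, 0.3, 1.521, -0, 1.321, -0.067], TCP at [0.23, 0.5, 0.405] pointing down, gripper open.
Joint ranges: [-3.03, 3.03], [-0.79, 2.21], [0.23, 2.52], [-1.04, 4.18], [0, 3.07], [-2.55, 2.55]. Speed limits (rad/s): [2.22, 2.22, 2.57, 3.14, 3.14, 3.14].

INTERFACE

Orientations are given as a unit quaternion [x, y, z, w].
In Python, from bench import env gives the robot as it stands. The module is installed in compiled form; this text tells all that it offers.
- The arm moves only by the tool drive_tool, never from a script. Its argument "deltas" is a list of rows, each a list of 7 numbers: the turn, a rotation vector about the tool's x, y, z in degrees, then the shift along the tool's x, y, z in m, then the opening, from 0 (shut) to 1 (fully open). A call has 1 to 5 rows; each row shifts and turns the commanded pose from where the row before left it, along the tool's axes as they then stand; what a row does not reach is not made up. A row lasts 1/12 s, in which the tool goes at most 41.7 mm and 7.16 degrees, less where a joint would pass 70% of its speed; a pose out of reach is approached as far as the arm can. A call with a gripper value outside its range is refused whole. The fingers move at their own pace and stop on an object; "force" is the grip in N (left out, the last holds). Time passes only in rows, so rows that do not move let the fingers close. It gives the time, the measured TCP pose, the force, the opening and the grip force at its end, in the units of the state.
- env.state(): the state, without advancing time (a new reading comes with each control period).
- env.grab_frame(name): name is "scene" or "top" or "wrist"; returns a dict with "image" (420x560x3 uint8, blue, green, red), "z_map" (420x560 float32, m along the optical axis (not along the pixel's ray), 0 where there is no reading), "intrinsics" (3x3 intrinsics, pixels), "eye" and "attitude" of the camera in the world. Camera axes: x right, y up, looking along -z (the intrinsics and any distortion apply to the point x, -y, -z); pixel columns grow to the right and rows downward; lengths in m; the calibration is good to about 2 mm. A picture is of the moment at which its call begins.
- env.job_done(): hands the job in; it is judged then, once.
The state is a dict: "clock": time; "joints": joint angles; "dq": joint speeds; "tau": joint torques, N m; "position": TCP position; "tcp_rot": TCP orientation; "ft_force": force on the tool from outside, world axes, zero at the start; "moment": the same for the moment, N m; "finger_gap": finger opening in m; "finger_force": force on a finger pad.
Only numpy, scipy, OpenCV 4.12 (cv2) and the standard library are available. Lean on these libraries where they do the work, as an engineer would, in place of code of your own. Each camera call takes 0.05 s, during which the arm holds its last target. There are 200 camera calls.

TASK

The cards in the bin rack's rail are blank, so find the bay by counting: with one fingertip (or shut fingers), begin at the left end as the robot sees it and run along the top of the rail, touching the first, the second and the third card in that order, and go no further. Then push the small-parts bin that stands loose on the bench into that third bay, back face first, until it is fully home against the back stop. The bin is only slid flat on the bench with the fingertips, never lifted or tipped, and the bins already in the rack, the wire spool and the tub stay where they are.

Things in the scene. Friction and masses are not known exactly. Their poses are not given: they have to be found in the camera images.
- rack: Fixed steel rack, 381 mm wide, open to the robot and on top; no floor, bins slide on the bench. Origin on the bench, mid-line of the bay mouths; x into the bays, y along the rack to the robot's left, z up. Six bays, 60 mm wide, 63 mm pitch; middles from the left at y = 157.5, 94.5, 31.5, -31.5, -94.5, -157.5 mm. Every bay counts, full or empty; 2 and 5 hold a bin already.
- divider (a point): Foot of the front edge of the rack's leftmost divider (of seven). Dividers are 3 mm thick with a rounded 5 mm front edge, run 78 mm back from the mouths, 38 mm high for the first 30 mm and 56 mm high behind.
- stop (a point): Foot of the face of the back stop (22 mm high, whole width of the rack), midway along; it lies 78 mm behind the line of the mouths. A bin that is home has its centre 35 mm before this face and its pull about 4 mm out of the mouth.
- rail_left (a point): Left end of the flat steel card rail, on the middle of its top face, 60 mm above the bench. The rail is rigid, 24 mm wide (rack x = 54 to 78 mm) and runs along the whole rack on top of the dividers, with one flush card window over each bay.
- bin_center (a point): The loose bin to push: sheet steel, 0.2 to 0.45 kg with bolts, back face roughly towards the rack. Origin at its centre, 18 mm above the bench. Own x points from front plate to plain back face. 70 mm long (x -35 to 35), 52 wide, sides 36 high; front plate at x = -35, 44 high, with a pull 36 wide, 12 to 24 above the bench, out to x = -47 mm. Slides with some 1 to 4 N.
- bin_b_center (a point): Bystander: a bin of the same make and size, home in bay 2; origin and axes as for the loose bin.
- bin_c_center (a point): Bystander: a bin of the same make and size, home in bay 5; origin and axes as for the loose bin.
- spool_center (a point): Bystander: a small spool of copper wire with black flanges, lying flat on the bench, 68 mm in diameter, 44 mm high; origin at its centre, 22 mm up.
- tub_center (a point): Bystander: a round yellow tub with a white cap, 60 mm in diameter, 60 mm high; origin at its centre, 30 mm up.
- card1: Card window over the first bay from the left: a blank white card in a grey frame, 41 mm along the rail (y) by 24 mm, rigid and flush with the rail's top; 22 mm of bare steel rail between one window and the next. Origin at the centre of its top face, 60 mm above the bench.
- card2: Card window over the second bay from the left: a blank white card in a grey frame, 41 mm along the rail (y) by 24 mm, rigid and flush with the rail's top; 22 mm of bare steel rail between one window and the next. Origin at the centre of its top face, 60 mm above the bench.
- card3: Card window over the third bay from the left: a blank white card in a grey frame, 41 mm along the rail (y) by 24 mm, rigid and flush with the rail's top; 22 mm of bare steel rail between one window and the next. Origin at the centre of its top face, 60 mm above the bench.
- card4: Card window over the fourth bay from the left: a blank white card in a grey frame, 41 mm along the rail (y) by 24 mm, rigid and flush with the rail's top; 22 mm of bare steel rail between one window and the next. Origin at the centre of its top face, 60 mm above the bench. Not to be touched.
- card5: Card window over the fifth bay from the left: a blank white card in a grey frame, 41 mm along the rail (y) by 24 mm, rigid and flush with the rail's top; 22 mm of bare steel rail between one window and the next. Origin at the centre of its top face, 60 mm above the bench. Not to be touched.
- card6: Card window over the sixth bay from the left: a blank white card in a grey frame, 41 mm along the rail (y) by 24 mm, rigid and flush with the rail's top; 22 mm of bare steel rail between one window and the next. Origin at the centre of its top face, 60 mm above the bench. Not to be touched.
Things that resemble listed ones, but are neither listed nor needed, are in the scene too. Leave any blue look-alike of the part that bears bin_center alone.

How it is judged:
By the outcome, as a careful person would: the job done as asked, in the order asked, and still so for the second after the job is handed in, with the robot touching nothing.
It also fails if it takes over 69 s, if anything falls off the work surface, if the arm or the gripper's body presses on something with over 40 N, if the wrist force passes 120 N, or if a joint passes its speed limit or range.

## Working session

There is one attempt and no reset: what is moved stays moved. The work goes in short steps, Python scripts to look and compute and a tool call to move; the robot and the scene stay as the last step left them, time stands still between calls to the robot, and variables do not carry over. Pictures are saved under pics/ and viewed, at most 13 in all, crops included, and the job is handed in when it is done.

Besides the shell and the picture viewer there is one more tool, called after ">>>" in YAML: its name, and indented under it one key for each argument. drive_tool: Moves the arm, as the interface text tells. Its arguments: {"type":"object","properties":{"deltas":{"type":"array","items":{"type":"array","items":{"type":"number"}}},"force":{"type":"number"}},"required":["deltas"]}

```bash
mkdir -p pics; cat > h.py <<'E'
import numpy as np, cv2, pickle
from bench import env
from scipy.spatial.transform import Rotation as R
def att(f):
    a=np.array(f["attitude"]); 
    return a if a.shape==(3,3) else R.from_quat(a).as_matrix()
def grab(n,tag):
    f=env.grab_frame(n); pickle.dump(f,open(f"pics/{tag}.pkl","wb")); cv2.imwrite(f"pics/{tag}.png",f["image"]); return f
def load(tag): return pickle.load(open(f"pics/{tag}.pkl","rb"))
def ray(f,u,v):
    d=np.linalg.inv(f["intrinsics"])@np.array([u,v,1.]); return att(f)@np.array([d[0],-d[1],-d[2]])
def onz(f,u,v,z):
    d=ray(f,u,v); e=np.array(f["eye"]); return e+d*(z-e[2])/d[2]
def cloud(f):
    h,w=f["z_map"].shape; v,u=np.mgrid[:h,:w]; p=np.stack([u,v,np.ones_like(u)],-1)@np.linalg.inv(f["intrinsics"]).T
    p=p*f["z_map"][...,None]*np.array([1,-1,-1]); return p@att(f).T+np.array(f["eye"])
E
python3 - <<'E'
from h import *
for n in("scene","top","wrist"):
    f=grab(n,n+"0"); print(n,f["eye"],f["attitude"],f["intrinsics"],{k:v for k,v in f.items() if k not in("image","z_map","eye","attitude","intrinsics")})
a=[load(n+"0")["image"] for n in("scene","top")]
print(env.state(), env.tcp_to_tips)
E
```

```text
scene [1.19058015 0.07589163 0.56510584] [0.29039039 0.33119034 0.6629073  0.6054257 ] [[386.48989926   0.         282.73481268]
 [  0.         386.48989926 207.46039749]
 [  0.           0.           1.        ]] {}
top [ 0.29633232 -0.00312054  1.26402605] [ 0.07774588 -0.07072525 -0.66977707  0.73508652] [[488.62967137   0.         279.61389309]
 [  0.         488.62967137 204.47352411]
 [  0.           0.           1.        ]] {}
wrist [0.16603897 0.52792004 0.38442716] [-0.10304812 -0.0657103   0.53502276  0.83595089] [[324.71421135   0.         280.55141337]
 [  0.         324.71421135 207.43300318]
 [  0.           0.           1.        ]] {}
{'clock': 0.15, 'joints': array([ 1.07338319e+00,  3.00273603e-01,  1.52141108e+00,  4.27621549e-05,
        1.32068500e+00, -6.65969562e-02]), 'dq': array([ 1.75218049e-04, -4.58956185e-03, -2.72877657e-04,  1.02277486e-03,
        9.46319262e-05, -1.01972804e-03]), 'tau': array([-9.07989033e-05, -5.31964123e+01, -3.52821314e+01,  7.07962294e-02,
        2.36798578e-02, -8.44620808e-05]), 'position': array([0.22967109, 0.49971833, 0.40426652]), 'tcp_rot': array([ 2.13751265e-01,  9.76888041e-01, -3.67400966e-04, -1.28011365e-04]), 'ft_force': array([0.10098792, 0.22266226, 0.00864747]), 'moment': array([ 0.05976236, -0.0439352 ,  0.05356732]), 'finger_force': 0.0, 'finger_gap': 0.09368548048916477} 0.1992
```

View pics/top0.png

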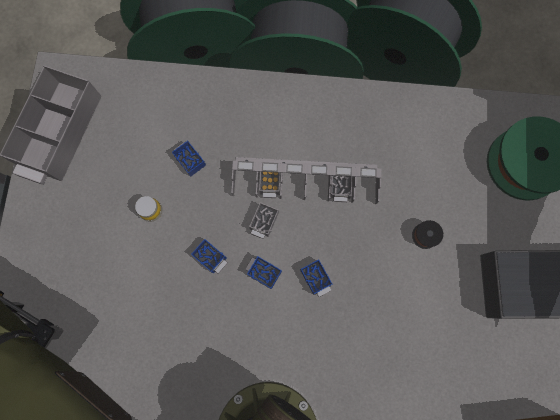

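View pics/scene0.png

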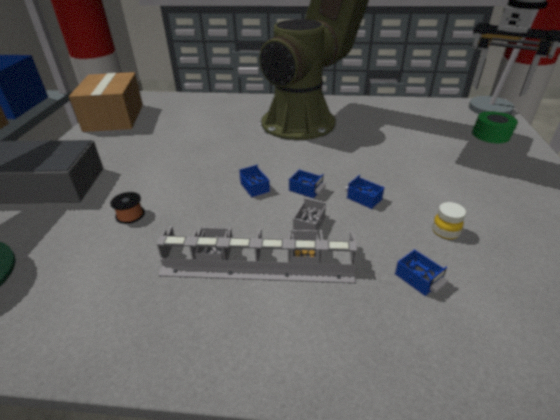

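Top view: the rack spans columns 232–381 at row ~165. Cards 1–3 are at about (246,165), (270,167) and (294,168), and bay 3 is empty. The loose grey bin is at (263,219) with its pull at (259,234). The blue look-alikes are well off to the sides, the tub is at (148,208) and the spool at (428,234). The scene view agrees.

```bash
python3 - <<'E'
from h import *
f=load("top0"); P=cloud(f); im=f["image"].astype(int); 
roi=np.zeros(im.shape[:2],bool); roi[150:182,225:390]=1
m=roi&(abs(P[...,2]-.06)<.006)
q=P[m]; print(len(q),q[:,2].mean())
(c,s,a)=cv2.minAreaRect(q[:,:2].astype(np.float32)*1000); print(c,s,a)
w=(m&(im.min(2)>170)).astype(np.uint8)
n,l,st,ce=cv2.connectedComponentsWithStats(w)
for i in range(1,n):
    if st[i,4]>15: print(st[i],ce[i],onz(f,*ce[i],.06)[:2])
roi[:]=0; roi[195:245,240:285]=1
for lo,hi in((.015,.08),(.039,.06)):
    m=roi&(P[...,2]>lo)&(P[...,2]<hi); q=P[m]
    if len(q)>3: print(lo,len(q),cv2.minAreaRect(q[:,:2].astype(np.float32)*1000),q[:,2].max())
for n,(u,v) in dict(tub=(148,206),spool=(428,234),b1=(187,157),b2=(209,255),b3=(264,271),b4=(316,276)).items(): print(n,P[v,u])
E
```

```text
1432 0.06074379181360606
(641.2451782226562, -38.65338134765625) (49.062984466552734, 379.7916564941406) 2.4779133796691895
0.015 578 ((527.861572265625, 58.074363708496094), (64.42054748535156, 117.14369201660156), 84.11469268798828) 0.04900276922462399
0.039 41 ((516.7601318359375, 59.48368835449219), (51.33966064453125, 71.6650390625), 72.02011108398438) 0.04900276922462399
tub [0.51742344 0.34979967 0.06271362]
spool [ 0.51420335 -0.35704885  0.04789566]
b1 [0.66512174 0.27766331 0.02552741]
b2 [0.41374187 0.18925947 0.01600304]
b3 [0.38593183 0.04504991 0.02186507]
b4 [ 0.38601379 -0.08706302  0.01654455]
```

```bash
python3 - <<'E'
from h import *
f=load("wrist0"); s=env.state(); T=R.from_quat(s["tcp_rot"]).as_matrix()
print("cam in tool",T.T@(np.array(f["eye"])-s["position"]),"\nlook",T.T@(-att(f)[:,2]),"right",T.T@att(f)[:,0])
print("img centre on bench",onz(f,280,207,0))
# rail direction from top
f=load("top0");P=cloud(f)
roi=np.zeros(P.shape[:2],bool); roi[150:182,225:390]=1
m=roi&(abs(P[...,2]-.06)<.005); q=P[m][:,:2]
print(q.min(0),q.max(0)); v,u=np.nonzero(m)
vx,vy,x0,y0=cv2.fitLine(q.astype(np.float32),cv2.DIST_HUBER,0,.01,.01).ravel(); print(vx,vy,np.degrees(np.arctan2(-vx,vy)),x0,y0)
for c in((246,165),(270,167),(294,168),(319,170),(344,171),(369,172)): print(onz(f,*c,.06)[:2], f["image"][c[1],c[0]],P[c[1],c[0],2])
for c in((258,234),(270,207)): print(onz(f,*c,.04)[:2])
E
```

```text
cam in tool [ 0.06959328 -0.00093419  0.01984657] 
look [-2.42688865e-01  2.44476874e-05  9.70104177e-01] right [-1.36894798e-03  9.99998995e-01 -3.67667827e-04]
img centre on bench [0.25249159 0.4871288  0.        ]
[ 0.60947772 -0.22844793] [0.67014123 0.15137943]
0.038543288 -0.9992569 -177.79109 0.65049887 -0.03725577
[0.64763735 0.11638237] [160 155 156] 0.06295427732061776
[0.64803828 0.05459331] [161 156 157] 0.059587385479089816
[ 0.65108825 -0.00685437] [160 155 156] 0.058919281126855294
[ 0.65172281 -0.07099677] [159 154 156] 0.06063962298166303
[ 0.65500416 -0.13485079] [159 154 155] 0.0629826831248319
[ 0.65828254 -0.198647  ] [158 154 155] 0.062692941823985
[0.47573667 0.06870134]
[0.5479717  0.04524224]
```

>>> drive_tool:
  deltas:
    - [0,0,0,-0.032,-0.0205,0,0]
    - [0,0,0,-0.032,-0.0205,0,0]
    - [0,0,0,-0.032,-0.0205,0,0]
    - [0,0,0,-0.032,-0.0205,0,0]
    - [0,0,0,-0.032,-0.0205,0,0]

```text
clock: 0.57
position: [0.3327, 0.3382, 0.4045]
tcp_rot: [0.214, 0.977, -0.0, -0.0]
ft_force: [0.8, 0.2, -0.3]
finger_gap: 0.0641
finger_force: 0.0
```

>>> drive_tool:
  deltas:
    - [0,0,0,-0.032,-0.0205,0,0]
    - [0,0,0,-0.032,-0.0205,0,0]
    - [0,0,0,-0.032,-0.0205,0,0]
    - [0,0,0,-0.032,-0.0205,0,0]
    - [0,0,0,-0.032,-0.0205,0,0]

```text
clock: 0.98
position: [0.4354, 0.178, 0.4047]
tcp_rot: [0.214, 0.977, 0.0, 0.0]
ft_force: [-0.1, 2.3, 0.3]
finger_gap: 0.0308
finger_force: 0.0
```

>>> drive_tool:
  deltas:
    - [0,0,0,-0.032,-0.0205,0,0]
    - [0,0,0,-0.032,-0.0205,0,0]
    - [0,0,0,-0.032,-0.0205,0,0]
    - [0,0,0,-0.032,-0.0205,0,0]
    - [0,0,0,-0.032,-0.0205,0,0]

```text
clock: 1.4
position: [0.538, 0.018, 0.4045]
tcp_rot: [0.214, 0.977, -0.0, -0.0]
ft_force: [1.1, 0.2, 0.6]
finger_gap: 0.0007
finger_force: 0.0
```

>>> drive_tool:
  deltas:
    - [0,0,-6.7,0,0,0,0]
    - [0,0,-6.7,0,0,0,0]
    - [0,0,-6.7,0,0,0,0]
    - [0,0,-6.8,0,0,0,0]
    - [0,0,0,0,0,0,0]

```text
clock: 1.82
position: [0.5374, 0.0198, 0.4044]
tcp_rot: [-0.022, 1.0, -0.0, -0.0]
ft_force: [-0.1, -1.0, -0.4]
finger_gap: 0.0006
finger_force: 0.0
```

```bash
python3 - <<'E'
from h import *
s=env.state(); print(s["clock"],s["position"],R.from_quat(s["tcp_rot"]).as_matrix()[:,0],s["ft_force"],s["finger_gap"])
f=grab("wrist","wrist1"); print(f["eye"])
E
```

```text
1.8167 [0.53742874 0.01979608 0.40437829] [-9.99017736e-01 -4.43088960e-02  5.33350897e-04] [-0.11650437 -1.02799575 -0.38345991] 0.0006449785286742813
[0.46743672 0.01550679 0.38469447]
```

View pics/wrist1.png

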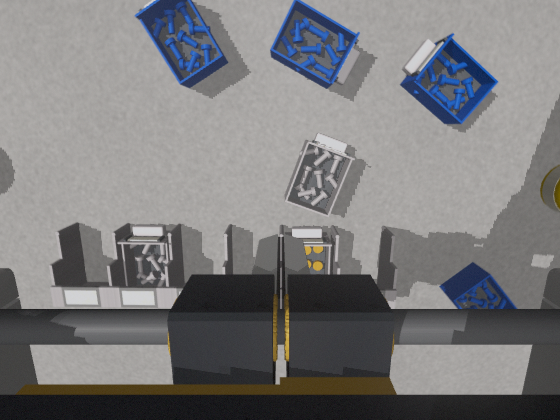

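The wrist view is upside down (image right is the robot's left). The loose bin is at (320,177) with its pull at (330,143). Bin B is in bay 2 at (310,255) and bin C in bay 5 at (147,260). The gripper hides the rail, so I'll back off 120 mm and measure.

>>> drive_tool:
  deltas:
    - [0,0,0,0.03,0,0,0]
    - [0,0,0,0.03,0,0,0]
    - [0,0,0,0.03,0,0,0]
    - [0,0,0,0.03,0,0,0]
    - [0,0,0,0,0,0,0]

```text
clock: 2.28
position: [0.4141, 0.0153, 0.4046]
tcp_rot: [-0.017, 1.0, -0.0, -0.0]
ft_force: [-0.4, -0.1, -0.0]
finger_gap: 0.0004
finger_force: 0.0
```

```bash
python3 - <<'E'
from h import *
f=grab("wrist","wrist2"); s=env.state(); print(s["position"])
P=cloud(f); im=f["image"]
m=(abs(P[...,2]-.06)<.004)&(P[...,0]>.6)&(P[...,0]<.72)&(P[...,1]<.17)&(P[...,1]>-.26)
q=P[m]; print(len(q),q.min(0),q.max(0)); print(cv2.minAreaRect(q[:,:2].astype(np.float32)*1000))
w=(m&(im.min(2)>140)).astype(np.uint8)
n,l,st,ce=cv2.connectedComponentsWithStats(w)
C=[]
for i in range(1,n):
    if st[i,4]>80:
        p=onz(f,*ce[i],.06)[:2]; C.append(p); print(st[i],ce[i],p)
C=np.array(sorted(C,key=lambda p:-p[1])); print(np.diff(C,axis=0))
g=(P[...,2]>.03)&(P[...,2]<.06)&(P[...,0]>.45)&(P[...,0]<.565)&(P[...,1]>-.01)&(P[...,1]<.12)
q=P[g]; print(len(q),cv2.minAreaRect(q[:,:2].astype(np.float32)*1000))
E
```

```text
[0.41596486 0.01530053 0.40512132]
464 [ 0.61720867 -0.23042943  0.05600141] [0.65129198 0.02446788 0.06141964]
((634.4779052734375, -102.96754455566406), (26.584354400634766, 254.77476501464844), 1.899572491645813)
[]
323 ((489.3512878417969, 70.70047760009766), (53.398807525634766, 17.401206970214844), 54.7274055480957)
```

View pics/wrist2.png

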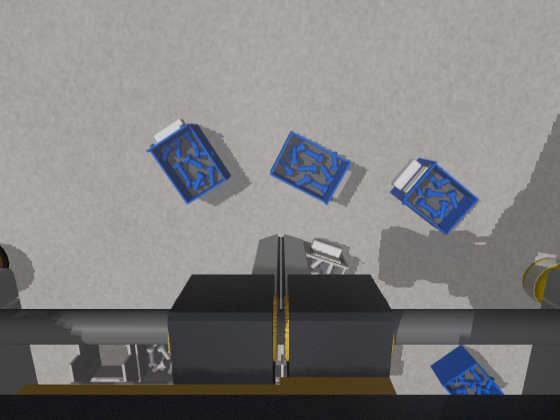

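Backing off was the wrong way: the camera sits on the robot side and the rail is now hidden at row ~400. I'll move forward instead.

>>> drive_tool:
  deltas:
    - [0,0,0,-0.038,0,0,0]
    - [0,0,0,-0.038,0,0,0]
    - [0,0,0,-0.038,0,0,0]
    - [0,0,0,-0.038,0,0,0]
    - [0,0,0,-0.038,0,0,0]

```text
clock: 2.75
position: [0.6097, 0.0228, 0.404]
tcp_rot: [-0.018, 1.0, -0.0, -0.0]
ft_force: [-0.8, -0.6, 0.7]
finger_gap: 0.0006
finger_force: 0.0
```

>>> drive_tool:
  deltas:
    - [0,0,0,-0.038,0,0,0]
    - [0,0,0,-0.02,0,0,0]
    - [0,0,0,0,0,0,0]
    - [0,0,0,0,0,0,0]

```text
clock: 3.08
position: [0.6662, 0.025, 0.403]
tcp_rot: [-0.018, 1.0, 0.0, -0.001]
ft_force: [-0.4, 0.6, -0.1]
finger_gap: 0.0002
finger_force: 0.0
```

```bash
python3 - <<'E'
from h import *
f=grab("wrist","wrist3"); s=env.state(); print(s["position"],s["clock"])
P=cloud(f); im=f["image"]
m=(abs(P[...,2]-.06)<.004)&(P[...,0]>.6)&(P[...,0]<.72)&(P[...,1]<.17)&(P[...,1]>-.26)
q=P[m]; print(len(q),q.min(0),q.max(0)); print(cv2.minAreaRect(q[:,:2].astype(np.float32)*1000))
w=(m&(im.min(2)>175)).astype(np.uint8)
n,l,st,ce=cv2.connectedComponentsWithStats(w)
C=[]
for i in range(1,n):
    if st[i,4]>80:
        p=onz(f,*ce[i],.06)[:2]; C.append(p); print(st[i],ce[i],p)
C=np.array(sorted(C,key=lambda p:-p[1])); print(np.diff(C,axis=0))
g=(P[...,2]>.03)&(P[...,2]<.06)&(P[...,0]>.45)&(P[...,0]<.565)&(P[...,1]>-.01)&(P[...,1]<.12)
q=P[g]; print(len(q),cv2.minAreaRect(q[:,:2].astype(np.float32)*1000))
E
```

```text
[0.66541855 0.02493962 0.40372722] 3.1333
9375 [ 0.61319974 -0.23025819  0.05600082] [0.67345314 0.15175256 0.06322113]
((643.0497436523438, -39.53453063964844), (48.286407470703125, 382.2286376953125), 1.9324860572814941)
[ 82 173  10  24 116] [ 86.13793103 183.28448276] [ 0.65823181 -0.17220001]
[145 173   9  23 119] [148.83193277 184.40336134] [ 0.65718299 -0.10919916]
[208 173  22  23 395] [218.34177215 184.33924051] [ 0.65468308 -0.03918222]
[271 173  21  23 459] [280.94117647 184.4204793 ] [0.65257285 0.02389809]
[333 174   8  22 157] [336.73248408 184.97452229] [0.65118239 0.08018219]
[342 174   7  22  89] [345.40449438 186.21348315] [0.6521431  0.08903474]
[ 44 177  37  16 550] [ 61.75454545 184.49272727] [ 0.66032286 -0.19688133]
[107 177  36  16 547] [124.38939671 184.46800731] [ 0.65810499 -0.13381816]
[170 177  35  16 549] [187.19854281 184.47540984] [ 0.65591313 -0.0705592 ]
[233 177  35  16 554] [249.90794224 184.53790614] [ 0.65378018 -0.00737552]
[296 177  35  16 545] [312.53211009 184.48623853] [0.65153277 0.05574512]
[358 177  36  16 554] [375.06137184 184.48194946] [0.64933627 0.11879395]
[[ 0.00280683 -0.02975921]
 [-0.00096071 -0.00885255]
 [ 0.00035038 -0.02443708]
 [ 0.00104008 -0.03184703]
 [ 0.00120733 -0.0312736 ]
 [ 0.0009029  -0.0318067 ]
 [ 0.00123005 -0.03137698]
 [ 0.00126986 -0.03863996]
 [ 0.000922   -0.024619  ]
 [ 0.00012682 -0.03838185]
 [ 0.00209105 -0.02468132]]
950 ((520.6184692382812, 59.366973876953125), (52.13142013549805, 72.72223663330078), 72.5208740234375)
```

View pics/wrist3.png

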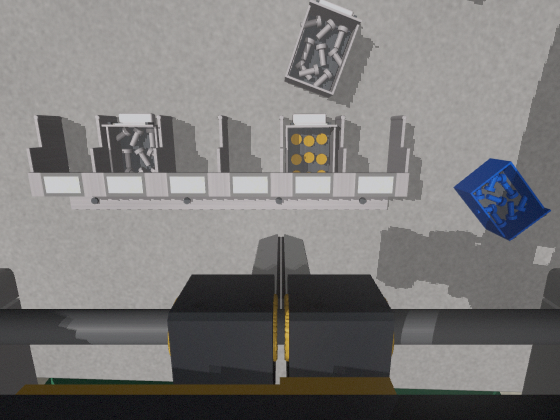

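All clear in this view: cards 1–6 run right to left along row 184 at columns 375, 312, 250, 187, 124 and 62. Their spacing is 63.1 mm, as it must be, and the rack yaw is +2.0°. The loose bin is at (322,48), its box measures 52×72 mm, centre (0.5206, 0.0594), yaw about −17.5°. Next is the rail run.

>>> drive_tool:
  deltas:
    - [0,0,0,0.0032,0.0305,0,0]
    - [0,0,0,0.0032,0.0305,0.0,0]
    - [0,0,0,0.0032,0.0305,0.02,0]
    - [0,0,0,0.003,0.03,0.03,0]
    - [0,0,0,0,0,0.03,0]

```text
clock: 3.55
position: [0.6463, 0.1497, 0.326]
tcp_rot: [-0.021, 1.0, 0.001, 0.001]
ft_force: [0.7, -0.1, 0.2]
finger_gap: 0.0003
finger_force: 0.0
```

>>> drive_tool:
  deltas:
    - [0,0,0,0,0,0.03,0]
    - [0,0,0,0,0,0.016,0]
    - [0,0,0,0,0,0.006,0]
    - [0,0,0,0,0,0,0]
    - [0,0,0,0,0,0,0]

```text
clock: 3.97
position: [0.6481, 0.145, 0.2748]
tcp_rot: [-0.019, 1.0, 0.0, 0.001]
ft_force: [0.4, 0.4, 1.4]
finger_gap: 0.0002
finger_force: 0.0
```

>>> drive_tool:
  deltas:
    - [0,0,0,0,0,0.007,0]
    - [0,0,0,0,0,0.005,0]
    - [0,0,0,0,0,0.001,0]
    - [0,0,0,0,0,0,0]

```text
clock: 4.3
position: [0.6481, 0.1451, 0.26]
tcp_rot: [-0.019, 1.0, -0.0, -0.0]
ft_force: [-0.3, -0.3, 0.2]
finger_gap: 0.0008
finger_force: 0.0
```

>>> drive_tool:
  deltas:
    - [0,0,0,0,0,0.001,0]
    - [0,0,0,0,0,0.001,0]
    - [0,0,0,0,0,0,0]

```text
clock: 4.55
position: [0.6482, 0.1451, 0.2595]
tcp_rot: [-0.019, 1.0, 0.0, 0.0]
ft_force: [-4.9, -0.8, 9.9]
finger_gap: 0.0002
finger_force: 4.2
```

>>> drive_tool:
  deltas:
    - [0,0,0,0,-0.005,0,0]
    - [0,0,0,0,-0.01,0,0]
    - [0,0,0,0,-0.01,0,0]
    - [0,0,0,0,-0.01,0,0]
    - [0,0,0,0,-0.01,0,0]

```text
clock: 4.97
position: [0.6501, 0.1003, 0.2595]
tcp_rot: [-0.02, 1.0, 0.001, 0.001]
ft_force: [0.3, 4.2, 5.0]
finger_gap: 0.0
finger_force: 3.0
```

>>> drive_tool:
  deltas:
    - [0,0,0,0,-0.01,0.0003,0]
    - [0,0,0,0,-0.01,0,0]
    - [0,0,0,0,-0.01,0,0]
    - [0,0,0,0,-0.01,0,0]
    - [0,0,0,0,-0.01,0,0]

```text
clock: 5.38
position: [0.6521, 0.0504, 0.2595]
tcp_rot: [-0.019, 1.0, 0.001, 0.001]
ft_force: [0.5, 5.8, 7.4]
finger_gap: 0.0005
finger_force: 3.7
```

>>> drive_tool:
  deltas:
    - [0,0,0,0,-0.01,0,0]
    - [0,0,0,0,-0.01,0,0]
    - [0,0,0,0,-0.01,0,0]

```text
clock: 5.63
position: [0.6533, 0.0205, 0.2595]
tcp_rot: [-0.02, 1.0, 0.001, 0.001]
ft_force: [0.8, 5.2, 8.8]
finger_gap: 0.0003
finger_force: 3.8
```

>>> drive_tool:
  deltas:
    - [0,0,0,0,-0.01,0,0]
    - [0,0,0,0,-0.01,0,0]
    - [0,0,0,0,-0.005,0,0]
    - [0,0,0,0,0,0,0]

```text
clock: 5.97
position: [0.6543, -0.0055, 0.2595]
tcp_rot: [-0.019, 1.0, -0.0, 0.001]
ft_force: [0.0, -2.9, 7.6]
finger_gap: 0.0007
finger_force: 3.7
```

>>> drive_tool:
  deltas:
    - [0,0,0,0,0,-0.01,0]
    - [0,0,0,0,0,-0.03,0]
    - [0,0,0,0,0,-0.03,0]
    - [0,0,0,0,0,-0.03,0]
    - [0,0,0,0,0,0,0.8]

```text
clock: 6.38
position: [0.6541, -0.0046, 0.3654]
tcp_rot: [-0.019, 1.0, -0.0, 0.005]
ft_force: [0.3, -1.4, -0.1]
finger_gap: 0.0042
finger_force: 0.0
```

>>> drive_tool:
  deltas:
    - [0,0,0,0.0346,0.0179,0,0.85]
    - [0,0,0,0.0346,0.0179,0,0.85]
    - [0,0,0,0.0346,0.0179,0,0.85]
    - [0,0,0,0.0346,0.018,0,0.85]
    - [0,0,6.6,0,0,0,0.85]

```text
clock: 6.8
position: [0.5083, 0.0637, 0.3577]
tcp_rot: [0.036, 0.999, 0.0, -0.001]
ft_force: [-0.3, -0.6, 0.3]
finger_gap: 0.037
finger_force: 0.0
```

>>> drive_tool:
  deltas:
    - [0,0,6.6,0,0,0,0.85]
    - [0,0,6.6,0,0,0,0.85]
    - [0,0,0,0,0,0,0.85]
    - [0,0,0,0,0,0,0.85]
    - [0,0,0,0,0,0,0.85]

```text
clock: 7.22
position: [0.5129, 0.0615, 0.358]
tcp_rot: [0.151, 0.989, 0.0, 0.0]
ft_force: [0.1, 0.0, -0.3]
finger_gap: 0.0701
finger_force: 0.0
```

```bash
python3 - <<'E'
from h import *
s=env.state(); T=R.from_quat(s["tcp_rot"]).as_matrix(); print(s["clock"],s["position"],np.degrees(np.arctan2(T[1,0],T[0,0])),s["finger_gap"])
grab("wrist","wrist4")
E
```

```text
7.2167 [0.51287446 0.0615473  0.35802697] 162.63913633409865 0.0700536399221628
```

View pics/wrist4.png

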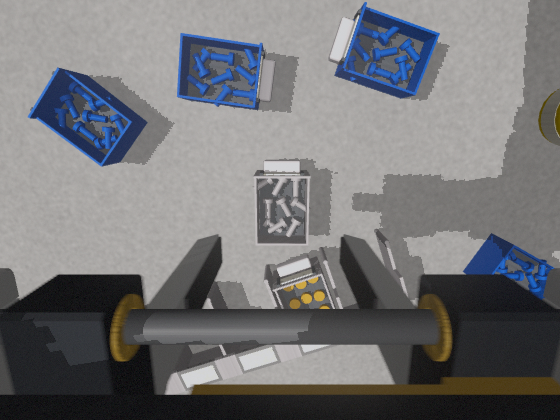

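The bin sits square between the fingers: columns 256–309, its front plate at row 165 and its back at row 243. I'll descend and close to a loose cage.

>>> drive_tool:
  deltas:
    - [0,0,0,0,0,0.035,0.85]
    - [0,0,0,0,0,0.035,0.85]
    - [0,0,0,0,0,0.035,0.85]
    - [0,0,0,0,0,0.025,0.85]
    - [0,0,0,0,0,0.01,0.7]

```text
clock: 7.68
position: [0.5121, 0.0614, 0.2146]
tcp_rot: [0.152, 0.988, -0.0, -0.002]
ft_force: [-0.2, -0.7, -0.6]
finger_gap: 0.076
finger_force: 0.0
```

>>> drive_tool:
  deltas:
    - [0,0,0,0,0,0.006,0.61]
    - [0,0,0,0,0,0,0.61]
    - [0,0,0,0,0,0,0.61]
    - [0,0,0,0,0,0,0.61]
    - [0,0,0,0,0,0,0.61]
  force: 3

```text
clock: 8.1
position: [0.5132, 0.0616, 0.2133]
tcp_rot: [0.153, 0.988, 0.0, 0.001]
ft_force: [-0.2, -0.3, 0.8]
finger_gap: 0.0573
finger_force: 0.0
```

>>> drive_tool:
  deltas:
    - [0,0,0,0,0,0.001,0.575]
    - [0,0,-4,0,0,0,0.575]
    - [0,0,-5,0,0,0,0.575]
    - [0,0,-5,0,0,0,0.575]
    - [0,0,-5.4,0,0,0,0.575]

```text
clock: 8.52
position: [0.513, 0.0616, 0.2115]
tcp_rot: [-0.018, 1.0, -0.0, 0.0]
ft_force: [0.1, -0.1, 1.2]
finger_gap: 0.0542
finger_force: 1.3
```

>>> drive_tool:
  deltas:
    - [0,0,0,0,0,0,0.575]
    - [0,0,0,-0.0004,-0.004,0,0.575]
    - [0,0,0,-0.0004,-0.007,0,0.575]
    - [0,0,0,-0.0004,-0.007,0,0.575]
    - [0,0,0,-0.0004,-0.007,0,0.575]

```text
clock: 8.93
position: [0.5154, 0.0359, 0.2112]
tcp_rot: [-0.015, 1.0, 0.0, 0.0]
ft_force: [0.2, 3.6, 2.4]
finger_gap: 0.0543
finger_force: 2.0
```

>>> drive_tool:
  deltas:
    - [0,0,0,-0.0004,-0.007,0,0.575]
    - [0,0,0,-0.0004,-0.007,0,0.575]
    - [0,0,0,-0.0004,-0.007,0,0.575]
    - [0,0,0,-0.0004,-0.007,0,0.575]
    - [0,0,0,-0.0004,-0.007,0,0.575]

```text
clock: 9.35
position: [0.5184, 0.0009, 0.211]
tcp_rot: [-0.016, 1.0, 0.0, -0.0]
ft_force: [-1.3, 4.6, 3.7]
finger_gap: 0.0541
finger_force: 2.1
```

>>> drive_tool:
  deltas:
    - [0,0,0,0,-0.007,0,0.575]
    - [0,0,0,0,-0.005,0,0.575]
    - [0,0,0,0,-0.002,0,0.575]
    - [0,0,0,0,0,0,0.575]

```text
clock: 9.68
position: [0.5188, -0.013, 0.2108]
tcp_rot: [-0.016, 1.0, -0.0, -0.0]
ft_force: [-0.5, -2.4, 1.6]
finger_gap: 0.0541
finger_force: 1.4
```

>>> drive_tool:
  deltas:
    - [0,0,0,0,0,0,0.53]
    - [0,0,0,0,0,0,0.53]
    - [0,0,0,0,0,0,0.53]
  force: 3

```text
clock: 9.93
position: [0.5187, -0.0123, 0.2108]
tcp_rot: [-0.016, 1.0, -0.0, -0.0]
ft_force: [-0.9, -2.0, 0.4]
finger_gap: 0.054
finger_force: 2.8
```

```bash
python3 - <<'E'
from h import *
s=env.state(); T=R.from_quat(s["tcp_rot"]).as_matrix(); print(s["clock"],s["position"],np.degrees(np.arctan2(T[1,0],T[0,0])),s["finger_gap"],s["finger_force"])
grab("wrist","wrist5")
E
```

```text
9.9333 [ 0.51873131 -0.01230924  0.21084451] -178.17053328477544 0.05398544709948708 2.83714679593686
```

View pics/wrist5.png

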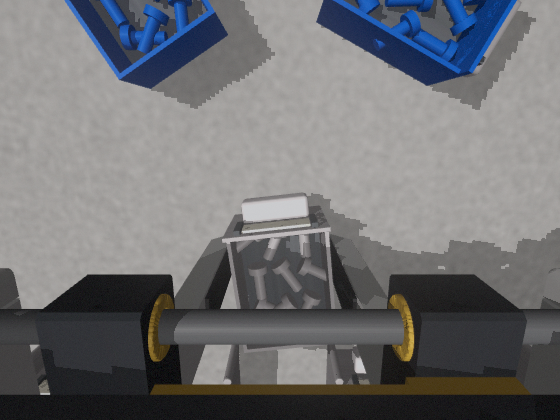

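The bin's front edge slants about 3.8° relative to the fingers ((225,238) to (330,231)), so it over-rotated inside the cage slack. I'll squeeze it square while standing still, then ease off.

>>> drive_tool:
  deltas:
    - [0,0,0,0,0,0,0.53]
    - [0,0,0,0,0,0,0.53]
    - [0,0,0,0,0,0,0.53]
  force: 14

```text
clock: 10.23
position: [0.5187, -0.0122, 0.2109]
tcp_rot: [-0.016, 1.0, -0.0, -0.0]
ft_force: [-0.1, -1.2, -0.7]
finger_gap: 0.0536
finger_force: 13.5
```

```bash
cat > fe.py <<'E'
from h import *
import sys
s=env.state(); T=R.from_quat(s["tcp_rot"]).as_matrix(); print(s["clock"],s["position"],np.degrees(np.arctan2(T[1,0],T[0,0])),s["finger_gap"],s["finger_force"],s["ft_force"])
f=grab("wrist",sys.argv[1]); P=cloud(f)
g=(P[...,2]>.0405)&(P[...,2]<.05)&(P[...,0]>.44)&(P[...,0]<.6)&(abs(P[...,1]+.012)<.033)&(np.arange(420)[:,None]<305)
q=P[g]; print(len(q),q.min(0) if len(q) else 0,q.max(0) if len(q) else 0)
if len(q): print(cv2.minAreaRect(q[:,:2].astype(np.float32)*1000))
E
python3 fe.py wrist6
```

```text
10.2333 [ 0.5187398  -0.01221943  0.21086248] -178.17720214129332 0.05363694196594621 13.476458033546805 [-0.0860652  -1.15678203 -0.7336145 ]
1208 [ 0.49235834 -0.04497545  0.04050356] [0.52783062 0.02096589 0.04996757]
((509.8677673339844, -11.980464935302734), (34.0448112487793, 65.9845962524414), 1.9044076204299927)
```

```bash
python3 - <<'E'
from h import *
for t in("wrist5","wrist6"):
    f=load(t); P=cloud(f)
    g=(P[...,2]>.041)&(P[...,2]<.047)&(P[...,0]>.47)&(P[...,0]<.505)&(abs(P[...,1]+.012)<.028)
    q=P[g][:,:2].astype(np.float32); v=cv2.fitLine(q,cv2.DIST_HUBER,0,.01,.01).ravel(); print(len(q),v,np.degrees(np.arctan(-v[0]/v[1])),q.min(0),q.max(0))
cv2.imwrite("pics/c6.png",cv2.resize(load("wrist6")["image"][180:400,190:380],None,fx=2.5,fy=2.5))
E
```

```text
697 [ 0.13958225 -0.9902105   0.49822152 -0.01565875] 8.023673 [ 0.49242038 -0.03981677] [0.50295275 0.0093252 ]
695 [ 0.13938347 -0.9902385   0.497848   -0.01349469] 8.012172 [ 0.49235836 -0.03998549] [0.50298965 0.0095033 ]
```

View pics/c6.png

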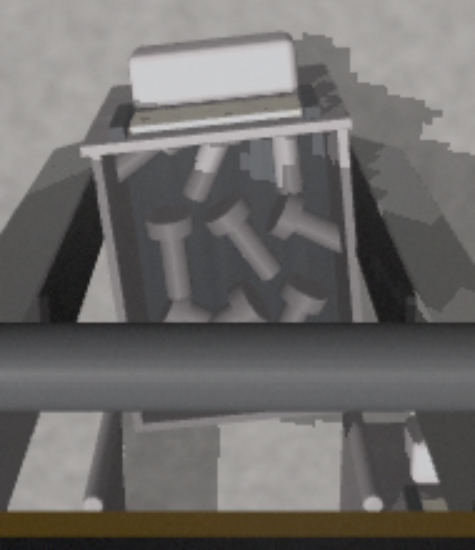

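The crop shows the bin still wedged about 6° counter-clockwise between the pads, and the depth fit gives 8.0° in the world frame. I'll turn the tool −6° with the bin held lightly, then open and re-measure.

>>> drive_tool:
  deltas:
    - [0,0,0,0,0,0,0.53]
    - [0,0,2,0,0,0,0.53]
    - [0,0,2,0,0,0,0.53]
    - [0,0,2,0,0,0,0.53]
    - [0,0,0,0,0,0,0.53]
  force: 4

```text
clock: 10.7
position: [0.5187, -0.0121, 0.2109]
tcp_rot: [0.037, 0.999, 0.0, -0.0]
ft_force: [0.3, -1.0, -1.2]
finger_gap: 0.0537
finger_force: 3.8
```

>>> drive_tool:
  deltas:
    - [0,0,0,0,0,0,0.7]
    - [0,0,0,0,0,0,0.75]
    - [0,0,0,0,0,0,0.75]
    - [0,0,-3,0,0,0,0.75]
    - [0,0,-3,0,0,0,0.75]

```text
clock: 11.12
position: [0.5188, -0.0123, 0.211]
tcp_rot: [-0.017, 1.0, -0.0, 0.0]
ft_force: [0.0, -0.2, 0.0]
finger_gap: 0.0705
finger_force: 0.0
```

>>> drive_tool:
  deltas:
    - [0,0,0,0,0,-0.02,0.75]
    - [0,0,0,0,0,-0.03,0.75]
    - [0,0,0,0,0,-0.03,0.75]
    - [0,0,0,0,0,-0.02,0.75]
    - [0,0,0,0,0,0,0.75]

```text
clock: 11.53
position: [0.5193, -0.0123, 0.3152]
tcp_rot: [-0.016, 1.0, -0.0, 0.003]
ft_force: [1.0, -0.8, -0.1]
finger_gap: 0.0705
finger_force: 0.0
```

>>> drive_tool:
  deltas:
    - [0,0,0,-0.03,0,-0.02,0.3]
    - [0,0,0,-0.03,0,-0.02,0.13]
    - [0,0,0,-0.03,0,0,0.13]
    - [0,0,0,0,0,0,0.13]

```text
clock: 11.87
position: [0.6117, -0.0094, 0.3506]
tcp_rot: [-0.016, 1.0, -0.0, 0.001]
ft_force: [-1.1, -0.0, -1.1]
finger_gap: 0.0473
finger_force: 0.0
```

```bash
python3 - <<'E'
from h import *
s=env.state(); T=R.from_quat(s["tcp_rot"]).as_matrix(); print(s["clock"],s["position"],np.degrees(np.arctan2(T[1,0],T[0,0])),s["finger_gap"])
f=grab("wrist","wrist7"); P=cloud(f)
g=(P[...,2]>.03)&(P[...,2]<.06)&(P[...,0]>.46)&(P[...,0]<.567)&(abs(P[...,1]+.012)<.06)
q=P[g]; print(len(q),cv2.minAreaRect(q[:,:2].astype(np.float32)*1000))
E
```

```text
11.8667 [ 0.61173827 -0.009383    0.35055456] -178.150375454402 0.04734442671569167
928 ((531.4705200195312, -12.518943786621094), (71.91600799560547, 52.14061737060547), 1.5540379285812378)
```

View pics/wrist7.png

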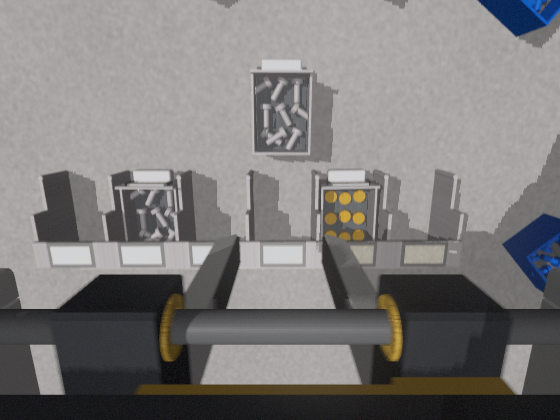

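The bin is free and square: box 52×72 mm, centre (0.5315, −0.0125), yaw 1.55°. It lies on the bay-3 axis to within 1 mm, with its pull at (282,65) and bay 3 between columns 250 and 317. Now I go behind it and push on the pull with two fingertips.

>>> drive_tool:
  deltas:
    - [0,0,0,0.0375,0,0,0.13]
    - [0,0,0,0.0375,0,0,0.13]
    - [0,0,0,0.0375,0,0,0.13]
    - [0,0,0,0.0375,0,0,0.13]
    - [0,0,0,0,0,0,0.13]

```text
clock: 12.33
position: [0.4532, -0.014, 0.3493]
tcp_rot: [-0.016, 1.0, 0.0, -0.002]
ft_force: [-0.3, 0.0, 1.2]
finger_gap: 0.0132
finger_force: 0.0
```

>>> drive_tool:
  deltas:
    - [0,0,0,0,0,0.035,0.13]
    - [0,0,0,0,0,0.035,0.13]
    - [0,0,0,0,0,0.035,0.13]
    - [0,0,0,0,0,0.025,0.13]
    - [0,0,0,0,0,0.01,0.13]

```text
clock: 12.75
position: [0.4573, -0.0141, 0.2076]
tcp_rot: [-0.016, 1.0, 0.0, -0.003]
ft_force: [-0.6, 0.0, -0.0]
finger_gap: 0.0119
finger_force: 0.0
```

>>> drive_tool:
  deltas:
    - [0,0,0,0,0,0,0.13]
    - [0,0,0,0,0,0,0.13]

```text
clock: 12.92
position: [0.4589, -0.0142, 0.2116]
tcp_rot: [-0.016, 1.0, -0.0, -0.0]
ft_force: [0.0, -0.4, -0.2]
finger_gap: 0.0121
finger_force: 0.0
```

```bash
python3 - <<'E'
from h import *
s=env.state(); T=R.from_quat(s["tcp_rot"]).as_matrix(); print(s["clock"],s["position"],np.degrees(np.arctan2(T[1,0],T[0,0])),s["finger_gap"])
E
```

```text
12.9167 [ 0.45889523 -0.01422843  0.21155291] -178.17764271055285 0.012131714759569336
```

>>> drive_tool:
  deltas:
    - [0,0,0,-0.006,0,0,0.13]
    - [0,0,0,-0.006,0,0,0.13]
    - [0,0,0,-0.004,0,0,0.13]
    - [0,0,0,-0.004,0,0,0.13]
    - [0,0,0,-0.005,0,0,0.13]

```text
clock: 13.33
position: [0.4841, -0.0134, 0.2113]
tcp_rot: [-0.016, 1.0, -0.0, -0.0]
ft_force: [-3.6, -0.2, 3.6]
finger_gap: 0.0124
finger_force: 2.0
```

>>> drive_tool:
  deltas:
    - [0,0,0,-0.005,0,0,0.13]
    - [0,0,0,-0.005,0,0,0.13]
    - [0,0,0,-0.005,0,0,0.13]
    - [0,0,0,-0.005,0,0,0.13]
    - [0,0,0,0,0,0,0.13]

```text
clock: 13.75
position: [0.5047, -0.0127, 0.211]
tcp_rot: [-0.016, 1.0, -0.0, 0.001]
ft_force: [0.8, 1.3, 0.0]
finger_gap: 0.0122
finger_force: 0.0
```

```bash
python3 - <<'E'
from h import *
s=env.state(); print(s["clock"],s["position"],s["ft_force"])
f=grab("wrist","wrist8"); g=grab("top","top8"); a=g["image"][140:250,215:315]
cv2.imwrite("pics/c8.png",np.hstack([cv2.resize(a,(480,528)),cv2.resize(f["image"][200:400,170:390],None,fx=1.4,fy=2.64)]))
E
```

```text
13.75 [ 0.50469763 -0.01274608  0.2110153 ] [0.79109414 1.31918794 0.00659097]
```

View pics/c8.png

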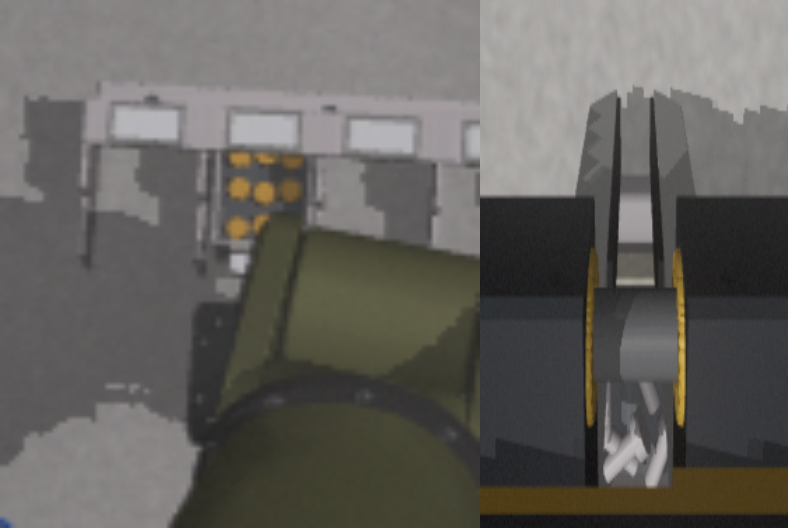

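Left (top): the arm hides the bin. Right (wrist): the pull is centred between the two fingertips at about (633,215). The bin's back is already about 7 mm into the mouth at low force, so I continue.

>>> drive_tool:
  deltas:
    - [0,0,0,-0.003,0,0,0.13]
    - [0,0,0,-0.004,0,0,0.13]
    - [0,0,0,-0.004,0,0,0.13]
    - [0,0,0,-0.004,0,0,0.13]
    - [0,0,0,-0.004,0,0,0.13]

```text
clock: 14.27
position: [0.5232, -0.0121, 0.2109]
tcp_rot: [-0.016, 1.0, 0.0, -0.0]
ft_force: [-1.8, 0.5, -0.1]
finger_gap: 0.0123
finger_force: 0.8
```

>>> drive_tool:
  deltas:
    - [0,0,0,-0.004,0,0,0.13]
    - [0,0,0,-0.004,0,0,0.13]
    - [0,0,0,-0.004,0,0,0.13]
    - [0,0,0,-0.004,0,0,0.13]
    - [0,0,0,-0.004,0,0,0.13]

```text
clock: 14.68
position: [0.5432, -0.0115, 0.2109]
tcp_rot: [-0.016, 1.0, 0.0, -0.0]
ft_force: [-2.2, -0.7, -1.4]
finger_gap: 0.012
finger_force: 0.8
```

Free-running at about 2 N. About 32 mm remain.

>>> drive_tool:
  deltas:
    - [0,0,0,-0.004,0,0,0.13]
    - [0,0,0,-0.004,0,0,0.13]
    - [0,0,0,-0.004,0,0,0.13]
    - [0,0,0,-0.004,0,0,0.13]
    - [0,0,0,-0.004,0,0,0.13]

```text
clock: 15.1
position: [0.5632, -0.0109, 0.211]
tcp_rot: [-0.016, 1.0, -0.0, 0.0]
ft_force: [-1.2, -0.6, -1.5]
finger_gap: 0.0123
finger_force: 0.8
```

>>> drive_tool:
  deltas:
    - [0,0,0,-0.003,0,0,0.13]
    - [0,0,0,-0.003,0,0,0.13]
    - [0,0,0,-0.002,0,0,0.13]
    - [0,0,0,-0.001,0,0,0.13]

```text
clock: 15.43
position: [0.572, -0.0106, 0.211]
tcp_rot: [-0.016, 1.0, -0.0, -0.0]
ft_force: [-3.4, -0.1, 1.5]
finger_gap: 0.012
finger_force: 1.5
```

>>> drive_tool:
  deltas:
    - [0,0,0,-0.001,0,0,0.13]
    - [0,0,0,-0.001,0,0,0.13]
    - [0,0,0,0,0,0,0.13]

```text
clock: 15.68
position: [0.5739, -0.0105, 0.211]
tcp_rot: [-0.016, 1.0, 0.0, 0.0]
ft_force: [-0.3, 0.1, -0.5]
finger_gap: 0.0122
finger_force: 0.3
```

>>> drive_tool:
  deltas:
    - [0,0,0,-0.001,0,0,0.13]
    - [0,0,0,-0.001,0,0,0.13]
    - [0,0,0,0,0,0,0.13]

```text
clock: 15.93
position: [0.5751, -0.0105, 0.211]
tcp_rot: [-0.016, 1.0, 0.0, -0.002]
ft_force: [-15.2, -1.3, 9.1]
finger_gap: 0.0121
finger_force: 7.5
```

>>> drive_tool:
  deltas:
    - [0,0,0,-0.001,0,0,0.13]
    - [0,0,0,0,0,0,0.13]

```text
clock: 16.1
position: [0.5756, -0.0105, 0.211]
tcp_rot: [-0.016, 1.0, 0.0, -0.003]
ft_force: [-21.8, -2.0, 16.8]
finger_gap: 0.012
finger_force: 11.3
```

Stopped hard at 0.575, where home was predicted (0.576). Back off, rise and check.

>>> drive_tool:
  deltas:
    - [0,0,0,0.002,0,0,0.13]
    - [0,0,0,0.01,0,0,0.13]
    - [0,0,0,0.02,0,0,0.13]
    - [0,0,0,0.01,0,-0.01,0.13]
    - [0,0,0,0,0,-0.03,0.13]

```text
clock: 16.52
position: [0.5327, -0.0118, 0.2482]
tcp_rot: [-0.016, 1.0, 0.0, -0.003]
ft_force: [0.1, 0.8, 0.2]
finger_gap: 0.0123
finger_force: 0.0
```

>>> drive_tool:
  deltas:
    - [0,0,0,0,0,-0.035,0.13]
    - [0,0,0,0,0,-0.035,0.13]
    - [0,0,0,0,0,-0.035,0.13]
    - [0,0,0,-0.03,0,-0.02,0.13]
    - [0,0,0,-0.035,0,0,0.13]

```text
clock: 16.93
position: [0.6, -0.0097, 0.3827]
tcp_rot: [-0.016, 1.0, -0.0, 0.005]
ft_force: [1.6, 0.0, -0.2]
finger_gap: 0.0124
finger_force: 0.0
```

>>> drive_tool:
  deltas:
    - [0,0,0,-0.035,0,0,0.13]
    - [0,0,0,-0.03,0,0,0.13]
    - [0,0,0,0,0,0,0.13]
    - [0,0,0,0,0,0,0.13]

```text
clock: 17.27
position: [0.6653, -0.0076, 0.3748]
tcp_rot: [-0.016, 1.0, 0.0, -0.0]
ft_force: [0.1, 0.1, 0.8]
finger_gap: 0.0118
finger_force: 0.0
```

```bash
python3 - <<'E'
from h import *
s=env.state(); print(s["clock"],s["position"],s["ft_force"])
f=grab("wrist","wrist9"); P=cloud(f)
o=np.array([.5889,-.0412]); a=np.radians(2); Rx=np.array([np.cos(a),np.sin(a)]); Ry=np.array([-np.sin(a),np.cos(a)])
d=P[...,:2]-o; X=d@Rx*1000; Y=d@Ry*1000; Z=P[...,2]*1000
for n,y in(("ours",31.5),("B",94.5),("C",-94.5)):
    m=(abs(Y-y)<26)&(X>-15)&(X<20)&(Z>39)&(Z<50); print(n,m.sum(),"plate top x",np.percentile(X[m],[5,50,95]).round(1),"y",Y[m].min().round(1),Y[m].max().round(1))
    k=m; v=np.polyfit(Y[k],X[k],1); print("  yaw rel",-np.degrees(np.arctan(v[0])).round(2))
cv2.imwrite("pics/c9.png",cv2.resize(f["image"][60:300],None,fx=1.4,fy=1.4))
E
```

```text
17.2667 [ 0.66533946 -0.00759821  0.3747571 ] [0.09918772 0.14751278 0.79772409]
ours 198 plate top x [7.  8.8 9.9] y 6.2 55.9
  yaw rel -0.3
B 180 plate top x [6.4 8.2 9.2] y 68.8 118.9
  yaw rel 0.15
C 154 plate top x [5.3 7.5 8.4] y -118.7 -68.6
  yaw rel -0.19
```

View pics/c9.png

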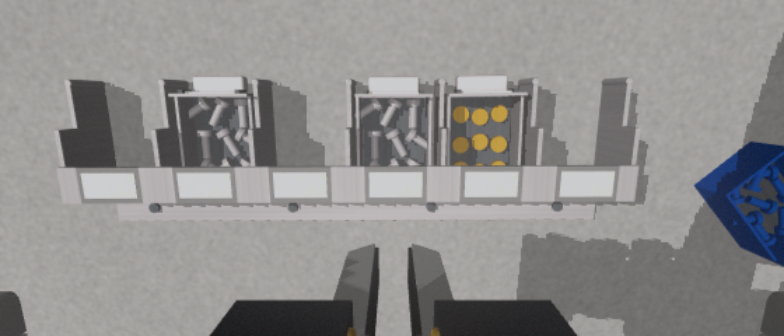

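The bin is home in bay 3 at (394,125). Its front plate is in line with both neighbours' (8.8 mm inside the mouth against 8.2 and 7.5), its yaw error is 0.3°, and the robot is clear.

```bash
python3 -c "
from bench import env
print(env.job_done())"
```

```text
the job is handed in; nothing more can be done
None
```

I touched cards 1, 2 and 3 in order from the left end of the rail, then slid the loose bin flat into bay 3 until it stopped hard against the back stop; handed in at about 17 s.

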